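# Lay two solar shingles on the demonstration roof

## Robot

A 6-joint arm with a two-finger parallel gripper is mounted at the origin on the work surface. World frame = base frame: x ahead of the robot, y to its left, z up, the work surface at z = 0. Lengths are in mm, angles in rad, forces in N, time in s.
With the tool pointing down it reaches from about 350 to 975 mm from the base axis. Payload 7.1 kg.
Tool frame: the origin (TCP) lies between the finger pads; the fingertips stand 19 mm ahead of it and the grasp point (between the pads) is the TCP; z points along the fingers, y is the line along which they close (so a half turn about z gives the same grasp; the last joint's range is limited). The gripper opens to 88 mm and grips with 3 to 60 N. Pads are 20 mm wide; open, the fingers measure 115 mm over their backs; the gripper's body (75 mm by 178 mm) begins 61 mm behind the grasp point.
Start: joints at [-1.239, 0.423, 1.63, -0, 1.089, -0.019], TCP at [214.798, -586.913, 241.675] pointing down, gripper open.
Joint ranges: [-3, 3], [-0.9, 2.11], [0.09, 2.58], [-1.31, 4.45], [0.11, 2.69], [-2.54, 2.54]. Speed limits (rad/s): [2.39, 2.39, 3.01, 3.14, 3.14, 3.14].

## Interface

Orientations are given as a rotation vector (axis times angle).
In Python, from workcell import ctrl gives the robot as it stands.
- The arm moves only by the tool arm_command, never from a script. Its argument "series" is a list of rows, each an object with "linear": the shift along the tool's x, y, z in m, a list of three; "turn": the turn about the tool's z in rad. A call has 1 to 10 rows; each row shifts and turns the commanded pose from where the row before left it, along the tool's axes as they then stand; what a row does not reach is not made up. A row lasts 1/10 s, in which the tool goes at most 50 mm and 8.59 degrees, less where a joint would pass 70% of its speed; a pose out of reach is approached as far as the arm can. A call with a gripper value outside its range is refused whole. "jaw" is the opening, from -1 (shut) to 1 (fully open), set as the call begins (left out, the last holds). The fingers move at their own pace and stop on an object; the grip force is fixed at half the most. Time passes only in rows, so rows that do not move let the fingers close. It gives the time, the measured TCP pose, the force, the opening and the grip force at its end, in the units of the state.
- ctrl.get_obs(): the state, without advancing time (a new reading comes with each control period).
- ctrl.get_image(name): name is "scene" or "side" or "wrist"; returns a dict with "frame" (420x560x3 uint8, blue, green, red), "fx", "fy", "cx", "cy" (pixels), "rvec" (rotation vector, rad) and "tvec" (3), from world to camera coordinates, as OpenCV has them. Camera axes: x right, y down, z forward; pixel columns grow to the right and rows downward; lengths in mm; the calibration is good to about 2 mm. A picture is of the moment at which its call begins. There is no depth.
- ctrl.close_job(): hands the job in; it is judged then, once.
The state is a dict: "t": time; "qpos": joint angles; "qvel": joint speeds; "joint_torque": joint torques, N m; "ee_pos": TCP position; "orientation": TCP orientation; "ft_force": force on the tool from outside, world axes, zero at the start; "moment": the same for the moment, N m; "width": finger opening in mm; "grasp_force": force on a finger pad.
Only numpy, scipy, OpenCV 4.12 (cv2) and the standard library are available. Lean on these libraries where they do the work, as an engineer would, in place of code of your own. Each camera call takes 0.05 s, during which the arm holds its last target. There are 200 camera calls.

## Task

On the repair bench stands a small sloping demonstration roof with one solar shingle (white box) already fixed at its foot. Lay the shingle with the yellow box on it so that its lower edge lies along the white line of the fixed one, then lay the shingle with the red box on the yellow one in the same way, along the yellow one's white line; both flat, straight in one column with the fixed one, cell end downhill. Leave the spare shingle with the green box where it lies.

Things in the scene. Friction and masses are not known exactly. Their poses are not given: they have to be found in the camera images.
- starter: Shingle fixed on the roof, white box, same make and size as yellow. Origin: centre of plate underside; x uphill (14 deg up from level), z out of the face. White line at x = +20 mm. Roof: plywood, 300 x 140 mm, 18 deg, low end to the robot, turned up to 12 deg. A shingle laid right is parallel, its origin at 75, 0, 5 mm in the frame of the one below; upper end rests on the roof, friction holds it.
- yellow: Shingle, yellow box: grey plate 110 (x) x 80 x 5 mm, ends at x = -55 and +55; blue cells on the lower, -x part; white line across at x = +20. Box to grip across y: 32 (x) x 26 (y) x 26 mm tall on the plate's top, centred at x = -12, y = 0. Origin: centre of plate underside, z up. 0.12 kg. Flat on the bench right of the roof, -x end to the robot within 25 deg. Laid first.
- red: Shingle, red box: grey plate 110 (x) x 80 x 5 mm, ends at x = -55 and +55; blue cells on the lower, -x part; white line across at x = +20. Box to grip across y: 32 (x) x 26 (y) x 26 mm tall on the plate's top, centred at x = -12, y = 0. Origin: centre of plate underside, z up. 0.12 kg. Flat on the bench right of the roof, -x end to the robot within 25 deg. Laid second.
- green: Shingle, green box: grey plate 110 (x) x 80 x 5 mm, ends at x = -55 and +55; blue cells on the lower, -x part; white line across at x = +20. Box to grip across y: 32 (x) x 26 (y) x 26 mm tall on the plate's top, centred at x = -12, y = 0. Origin: centre of plate underside, z up. 0.12 kg. Flat on the bench right of the roof, -x end to the robot within 25 deg. Spare: leave.
There are look-alikes about, which are no part of the job. Leave any purple look-alike of the yellow alone.

How it is judged:
By the outcome, as a careful person would: the job done as asked, in the order asked, and still so for the second after the job is handed in, with the robot touching nothing.
It also fails if it takes over 64 s, if anything falls off the work surface, if the arm or the gripper's body presses on something with over 40 N, if the wrist force passes 120 N, or if a joint passes its speed limit or range.

## Working session

There is one attempt and no reset: what is moved stays moved. The work goes in short steps, Python scripts to look and compute and a tool call to move; the robot and the scene stay as the last step left them, time stands still between calls to the robot, and variables do not carry over. Pictures are saved under pics/ and viewed, at most 10 in all, crops included, and the job is handed in when it is done.

Besides the shell and the picture viewer there is one more tool, called after ">>>" as name([rows], argument=value, ...), one row to a line, values as JSON. arm_command: Moves the arm, as the interface text tells. Its arguments: {"type":"object","properties":{"series":{"type":"array"},"jaw":{"type":"number"}},"required":["series"]}

```bash
mkdir -p pics; python3 - <<'E'
from workcell import ctrl
import cv2,numpy as np,pickle
d={}
for n in("scene","side","wrist"):
    d[n]=ctrl.get_image(n); cv2.imwrite(f"pics/{n}0.png",d[n]["frame"])
pickle.dump(d,open("d0.pkl","wb"))
for n in d:
    R=cv2.Rodrigues(np.array(d[n]["rvec"],float))[0]; print(n,d[n]["fx"],d[n]["cx"],(-R.T@np.array(d[n]["tvec"])).round(0),R.round(2).tolist())
o=ctrl.get_obs(); print(o)
a=np.hstack([d["scene"]["frame"],d["side"]["frame"]]);cv2.imwrite("pics/a0.png",a)
E
```

```text
scene 408.2599020552294 273.5981106072823 [1012.  271.  608.] [[-0.5, 0.87, 0.02], [0.56, 0.34, -0.76], [-0.66, -0.36, -0.65]]
side 404.5192544931935 282.01218279256346 [378. 528. 714.] [[-0.98, -0.21, 0.01], [-0.17, 0.74, -0.65], [0.13, -0.64, -0.76]]
wrist 356.5821286460134 280.14053163812895 [ 288. -559.  385.] [[0.34, -0.94, -0.0], [-0.9, -0.33, 0.29], [-0.27, -0.1, -0.96]]
{'t': 0.15, 'qpos': array([-1.23900417e+00,  4.23675910e-01,  1.63045785e+00, -2.24756015e-05,
        1.08860224e+00, -1.89862845e-02]), 'qvel': array([ 1.19858610e-03, -2.48223454e-03, -3.90352740e-03, -1.21055793e-05,
        4.69240585e-04, -1.53496470e-04]), 'joint_torque': array([ 2.25750832e-04, -5.44987142e+01, -2.73919845e+01,  6.43617986e-02,
        2.05481012e-02, -7.68728569e-05]), 'ee_pos': array([ 214.66986803, -586.5683479 ,  241.09587716]), 'orientation': array([-3.09228465e+00, -5.48000507e-01,  3.10525301e-04]), 'ft_force': array([ 0.83366518, -0.22876635, -0.21602153]), 'moment': array([ 0.00399709, -0.04421945,  0.00528313]), 'grasp_force': 0.0, 'width': 88.18889023316002}
```

View pics/scene0.png

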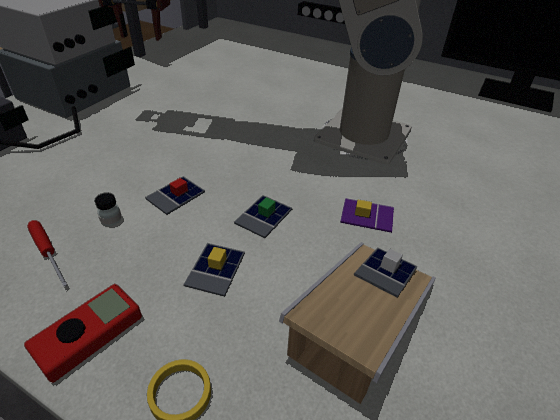

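View pics/side0.png

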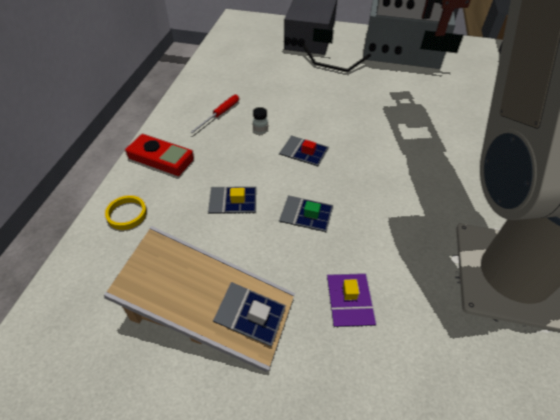

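Scene: yellow box (217,258), red (179,187), green (267,206), starter (393,262), purple decoy (367,212). Side: yellow (238,195), red (309,147), green (312,209), starter (259,312). Next I'll look at close-ups of the starter and the bench shingles.

```bash
python3 - <<'E'
import cv2,numpy as np,pickle
d=pickle.load(open("d0.pkl","rb"))
def crop(n,x,y,w,h,s): return cv2.resize(d[n]["frame"][y:y+h,x:x+w],None,fx=s,fy=s,interpolation=cv2.INTER_CUBIC)
a=np.hstack([crop("scene",345,235,80,66,5),crop("side",210,275,80,66,5)])
b=np.hstack([crop("scene",180,235,80,54,5),crop("side",200,170,80,54,5)])
cv2.imwrite("pics/c1.png",np.vstack([a,b]))
E
```

```text
(no output)
```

View pics/c1.png

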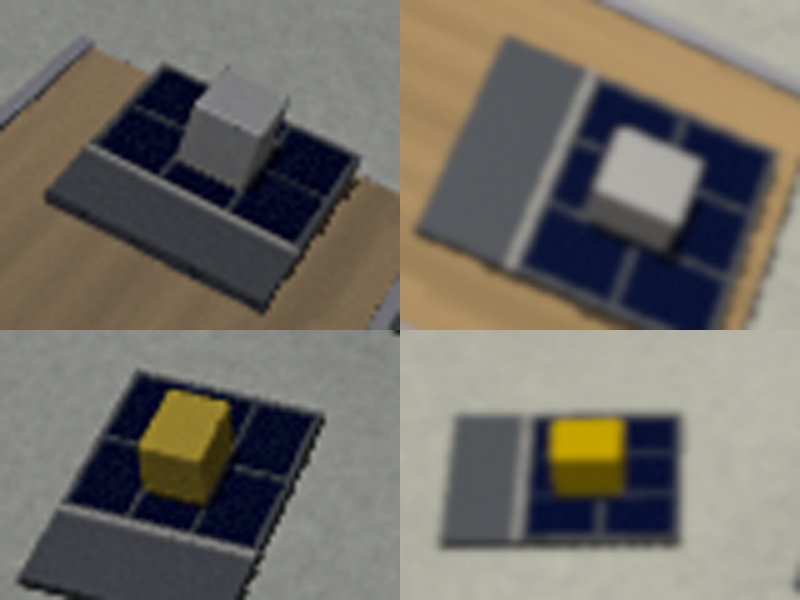

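Starter close-up (top left scene, top right side): the plate corners, white line and box are all clear. In the scene crop the corners are at (165,66), (357,158), (47,190), (267,297). Yellow is below, also clear. Now I'll fit the poses.

```bash
cat > h.py <<'E'
import cv2,numpy as np
from scipy.optimize import least_squares,minimize
from scipy.spatial.transform import Rotation as Ro
def proj(c,P): return cv2.projectPoints(np.asarray(P,float).reshape(-1,1,3),np.array(c["rvec"],float),np.array(c["tvec"],float),np.array([[c["fx"],0,c["cx"]],[0,c["fy"],c["cy"]],[0,0,1.]]),None)[0].reshape(-1,2)
def T(p): # x,y,z,yaw,pitch(up positive),roll
    return Ro.from_euler("ZYX",[p[3],-p[4],p[5]]),np.array(p[:3])
def pts(p,L): R,t=T(p); return R.apply(np.asarray(L,float))+t
def box(x0,x1,y0,y1,z0,z1): return np.array([[x,y,z] for x in(x0,x1) for y in(y0,y1) for z in(z0,z1)],float)
PL=box(-55,55,-40,40,0,5); BX=box(-28,4,-13,13,5,31)
def sil(c,p):
    m=np.zeros((420*4,560*4),np.uint8)
    for B in(PL,BX): cv2.fillConvexPoly(m,cv2.convexHull(((proj(c,pts(p,B))+.5)*4).round().astype(np.int32)),1)
    return cv2.resize(m.astype(np.float32),(560,420),interpolation=cv2.INTER_AREA)
def fitpts(obs,p0,free):
    """obs: list of (cam, local pts, pixels)"""
    p0=np.array(p0,float)
    def f(q):
        p=p0.copy();p[free]=q
        return np.concatenate([(proj(c,pts(p,L))-uv).ravel() for c,L,uv in obs])
    r=least_squares(f,p0[free],x_scale=[10 if i<3 else .1 for i in free],loss="soft_l1");p=p0.copy();p[free]=r.x
    return p,f(r.x)
def ray(c,uv,z):
    R=cv2.Rodrigues(np.array(c["rvec"],float))[0];C=-R.T@np.array(c["tvec"],float)
    d=R.T@np.array([(uv[0]-c["cx"])/c["fx"],(uv[1]-c["cy"])/c["fy"],1]);return C+d*(z-C[2])/d[2]
def fitsil(cams,seeds,z=0):
    ms=[]
    for c,s in zip(cams,seeds):
        g=c["frame"]; hsv=cv2.cvtColor(g,cv2.COLOR_BGR2HSV)
        m=((g.max(2)<135)|((hsv[...,1]>110))).astype(np.uint8)
        n,l=cv2.connectedComponents(m); k=l[s[1],s[0]]; ms.append((l==k).astype(np.float32))
    p0=ray(cams[0],seeds[0],18); x0=np.array([p0[0]+12,p0[1],0.])
    f=lambda q:sum(np.abs(sil(c,[q[0],q[1],z,q[2],0,0])-m).sum() for c,m in zip(cams,ms))
    best=min((minimize(f,[x0[0],x0[1],a],method="Nelder-Mead",options=dict(initial_simplex=[[x0[0],x0[1],a],[x0[0]+8,x0[1],a],[x0[0],x0[1]+8,a],[x0[0],x0[1],a+.15]])) for a in(-.3,0,.3)),key=lambda r:r.fun)
    return best.x,best.fun,[m.sum() for m in ms]
E
python3 - <<'E'
from h import *; import pickle
d=pickle.load(open("d0.pkl","rb")); S,D=d["scene"],d["side"]
u=lambda a,x,y:(np.array(a,float)+.5)/5-.5+[x,y]
c=lambda *a:[[x,y,5] for x,y in a]
ob=[(S,c((-55,-40),(-55,40),(55,-40),(55,40),(20,-40),(20,40)),u([(165,66),(357,158),(47,190),(267,297),(92,147),(297,247)],345,235)),
(D,c((55,-40),(55,40),(-55,-40),(20,-40),(20,40)),u([(108,37),(17,232),(376,150),(192,72),(113,266)],210,275))]
p0=ray(S,(393,270),60)
for fr in([0,1,2,3],[0,1,2,3,4],[0,1,2,3,4,5]):
    p,r=fitpts(ob,[p0[0],p0[1],60,0,np.radians(14),0],fr);print("starter",p[:3].round(1),np.degrees(p[3:]).round(2),"rms px",r.std().round(2))
print(r.reshape(-1,2).round(1).tolist())
oy=[(S,c((-55,-40),(-55,40),(55,-40),(20,-40),(20,40)),u([(138,42),(322,85),(20,251),(64,178),(254,219)],180,235)),
(D,c((55,-40),(55,40),(-55,-40),(-55,40),(20,-40),(20,40)),u([(55,87),(41,210),(280,85),(280,210),(125,86),(117,211)],200,170))]
p0=ray(S,(217,258),18);p,r=fitpts(oy,[p0[0],p0[1],0,0,0,0],[0,1,3]);print("yel pts",p.round(3),r.std().round(2))
p,r=fitpts(oy,[p0[0],p0[1],0,0,0,0],[0,1,2,3]);print("yel pts z free",p.round(3),r.std().round(2))
for n,a,b in(("yellow",(217,258),(238,195)),("red",(179,187),(309,147)),("green",(267,206),(312,209))): print(n,fitsil([S,D],[a,b]))
E
```

```text
starter [493.8 219.5  44.3] [-5.15 14.    0.  ] rms px 0.8
starter [493.9 219.5  44.4] [-4.9  15.32  0.  ] rms px 0.75
starter [494.  219.6  44.6] [-5.09 15.28  0.9 ] rms px 0.74
[[-0.7, 0.2], [1.2, 0.1], [0.5, 0.3], [0.8, 0.7], [-0.8, 0.4], [1.2, 0.9], [-0.1, -1.2], [0.4, -1.4], [1.3, -0.1], [0.6, -0.6], [0.1, -0.1]]
yel pts [ 6.17772e+02 -6.89850e+01  0.00000e+00  2.46000e-01  0.00000e+00
  0.00000e+00] 0.67
yel pts z free [ 6.17893e+02 -6.84680e+01  9.75000e-01  2.49000e-01  0.00000e+00
  0.00000e+00] 0.67
yellow (array([ 6.18363942e+02, -6.92164401e+01,  2.48668239e-01]), np.float64(168236.0), [np.float32(170150.0), np.float32(1268.0)])
red (array([ 4.86414942e+02, -2.78692247e+02, -2.17337689e-01]), np.float64(169045.625), [np.float32(170150.0), np.float32(928.0)])
green (array([ 4.42239145e+02, -6.76754370e+01, -5.94786913e-02]), np.float64(168878.875), [np.float32(170150.0), np.float32(1362.0)])
```

>>> arm_command([
  {"linear": [0, 0, 0], "turn": 0.104},
  {"linear": [0.028, -0.0224, 0], "turn": 0},
  {"linear": [0.028, -0.0224, 0], "turn": 0},
  {"linear": [0.028, -0.0224, 0], "turn": 0},
  {"linear": [0.028, -0.0224, 0], "turn": 0},
  {"linear": [0.028, -0.0224, 0], "turn": 0},
  {"linear": [0.028, -0.0224, 0], "turn": 0},
  {"linear": [0.028, -0.0224, 0], "turn": 0},
  {"linear": [0.028, -0.0224, 0], "turn": 0},
  {"linear": [0.028, -0.0224, 0], "turn": 0},
], jaw=0.3)

```text
t: 1.15
ee_pos: [410.5, -328.5, 241.6]
orientation: [-3.118, -0.387, 0.0]
ft_force: [-0.5, 0.1, 0.4]
width: 57.3
grasp_force: 0.0
```

>>> arm_command([
  {"linear": [0.028, -0.0224, 0], "turn": 0},
  {"linear": [0.028, -0.0224, 0], "turn": 0},
  {"linear": [0.028, -0.0224, 0], "turn": 0},
  {"linear": [0.028, -0.0224, 0.01], "turn": 0},
  {"linear": [0.028, -0.0224, 0.01], "turn": 0},
  {"linear": [0.028, -0.0224, 0.01], "turn": 0},
  {"linear": [0.028, -0.0224, 0.01], "turn": 0},
  {"linear": [0.028, -0.0224, 0.01], "turn": 0},
  {"linear": [0.0, 0.0, 0.01], "turn": 0},
  {"linear": [0, 0, 0], "turn": 0},
])

```text
t: 2.15
ee_pos: [582.3, -100.7, 179.9]
orientation: [-3.117, -0.389, 0.005]
ft_force: [-0.2, 0.4, 0.1]
width: 56.9
grasp_force: 0.0
```

```bash
python3 - <<'E'
from workcell import ctrl
import cv2,pickle
from h import *
w=ctrl.get_image("wrist");pickle.dump(w,open("w1.pkl","wb"))
o=ctrl.get_obs();print(o["ee_pos"],o["orientation"])
f=w["frame"].copy()
p=[618,-69.1,0,.247,0,0]
for q in proj(w,pts(p,[[x,y,5] for x in(-55,20,55) for y in(-40,40)])): cv2.circle(f,tuple(int(v) for v in q.round()),2,(0,0,255),-1)
cv2.imwrite("pics/w1.png",f)
E
```

```text
[ 582.26843795 -101.43919792  180.70508334] [-3.1170676  -0.38750737  0.0039359 ]
```

View pics/w1.png

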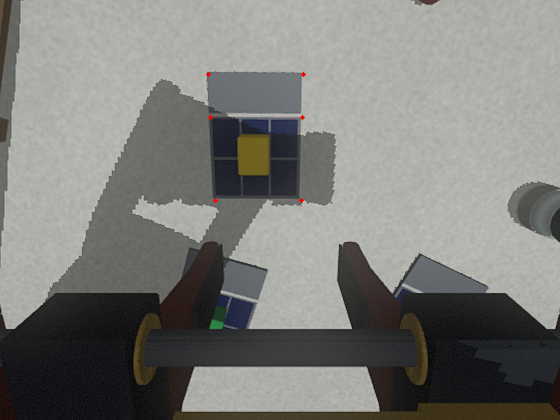

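Predicted corner dots sit within about 2 px of yellow's plate (corners about (209,72), (302,72), (300,198), (213,198)). That means a 1.5 mm correction along the tool's x. Descending to grip.

>>> arm_command([
  {"linear": [0.016, -0.011, 0], "turn": 0},
  {"linear": [0.016, -0.0115, 0], "turn": 0},
  {"linear": [0, 0, 0.03], "turn": 0},
  {"linear": [0, 0, 0.035], "turn": 0},
  {"linear": [0, 0, 0.035], "turn": 0},
  {"linear": [0, 0, 0.03], "turn": 0},
  {"linear": [0, 0, 0.015], "turn": 0},
  {"linear": [0, 0, 0.0075], "turn": 0},
  {"linear": [0, 0, 0], "turn": 0},
  {"linear": [0, 0, 0], "turn": 0},
])

```text
t: 3.2
ee_pos: [610.0, -71.8, 30.4]
orientation: [3.117, 0.387, 0.003]
ft_force: [-1.2, -0.8, -0.4]
width: 56.8
grasp_force: 0.0
```

>>> arm_command([
  {"linear": [0, 0, 0], "turn": 0},
  {"linear": [0, 0, 0], "turn": 0},
  {"linear": [0, 0, 0], "turn": 0},
  {"linear": [0, 0, 0], "turn": 0},
  {"linear": [0, 0, 0], "turn": 0},
  {"linear": [0, 0, 0], "turn": 0},
], jaw=-1)

```text
t: 3.8
ee_pos: [609.0, -71.8, 29.5]
orientation: [3.118, 0.387, 0.0]
ft_force: [-2.5, -0.4, 4.6]
width: 26.2
grasp_force: 30.0
```

>>> arm_command([
  {"linear": [0, 0, -0.01], "turn": 0},
  {"linear": [0, 0, -0.025], "turn": 0},
  {"linear": [0, 0, -0.03], "turn": 0},
  {"linear": [0, 0, -0.03], "turn": 0},
  {"linear": [0, 0, -0.025], "turn": 0.085},
  {"linear": [0, 0, 0], "turn": 0.125},
  {"linear": [0, 0, 0], "turn": 0.125},
  {"linear": [-0.004, -0.013, 0], "turn": 0},
  {"linear": [-0.008, -0.0267, 0], "turn": 0},
  {"linear": [-0.008, -0.0267, 0], "turn": 0},
])

```text
t: 4.8
ee_pos: [594.0, -2.7, 149.1]
orientation: [-3.139, 0.134, 0.001]
ft_force: [0.1, 0.6, -0.1]
width: 26.0
grasp_force: 30.0
```

>>> arm_command([
  {"linear": [-0.008, -0.0267, 0], "turn": 0},
  {"linear": [-0.008, -0.0267, 0], "turn": 0},
  {"linear": [-0.008, -0.0267, 0], "turn": 0},
  {"linear": [-0.008, -0.0267, 0], "turn": 0},
  {"linear": [-0.008, -0.0267, 0], "turn": 0},
  {"linear": [-0.008, -0.0267, 0], "turn": 0},
  {"linear": [-0.008, -0.0267, 0], "turn": 0},
  {"linear": [-0.008, -0.0267, 0], "turn": 0},
  {"linear": [0, 0, 0], "turn": 0},
  {"linear": [0, 0, 0], "turn": 0},
])

```text
t: 5.8
ee_pos: [549.1, 215.3, 149.0]
orientation: [3.138, -0.132, -0.001]
ft_force: [0.0, -0.2, -0.8]
width: 25.8
grasp_force: 30.0
```

```bash
python3 - <<'E'
from workcell import ctrl
import cv2,pickle
from h import *
d={n:ctrl.get_image(n) for n in("scene","side","wrist")};pickle.dump(d,open("d2.pkl","wb"))
o=ctrl.get_obs();print(o["t"],o["ee_pos"],o["orientation"],o["ft_force"])
a=cv2.resize(d["scene"]["frame"][190:330,300:450],None,fx=2.6,fy=2.6,interpolation=cv2.INTER_CUBIC)
b=cv2.resize(d["side"]["frame"][210:350,160:310],None,fx=2.6,fy=2.6,interpolation=cv2.INTER_CUBIC)
w=d["wrist"]["frame"]
top=np.hstack([a,b]); 
cv2.imwrite("pics/h2.png",top);cv2.imwrite("pics/hw2.png",w)
E
```

```text
5.95 [549.77298677 213.83940402 149.11416963] [ 3.13825385e+00 -1.38098787e-01 -5.61572249e-04] [0.50224897 0.02810679 0.05782176]
```

View pics/hw2.png

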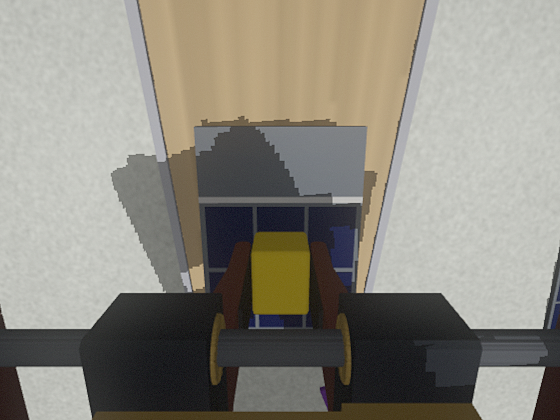

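Wrist view: yellow is held straight, with its plate's upper corners at (195,127) and (366,127) and the white line at row 200. The roof edges run symmetrically about column 280. I'll work out the held pose relative to the TCP.

```bash
python3 - <<'E'
import pickle
from h import *
d=pickle.load(open("d2.pkl","rb"));w=d["wrist"]
ob=[(w,[[55,40,5],[55,-40,5],[20,40,5],[20,-40,5]],np.array([(195,127),(366,127),(199,201),(362,201)],float))]
for fr in([0,1,3],[0,1,2,3]):
    p,r=fitpts(ob,[560,214,149-29.5,-.088,0,0],fr);print(p.round(3),r.reshape(-1,2).round(1).tolist())
psi=-.088
e=p[:2]-[549.77,213.84];c,s=np.cos(psi),np.sin(psi);print("origin rel TCP (tool x fwd, left)",e@[c,s],e@[-s,c])
print("box px",proj(w,pts(p,BX)).round(0).tolist())
# roof width visible: yaw of the roof axis from the wood edges
for z in(60,):
  for l in([(125,0),(190,300)],[(437,0),(365,290)]): pass
E
```

```text
[ 5.59738e+02  2.13948e+02  1.19500e+02 -8.70000e-02  0.00000e+00
  0.00000e+00] [[-0.6, 0.7], [0.7, 0.7], [0.3, -0.8], [-0.3, -0.8]]
[ 5.59773e+02  2.13945e+02  1.19743e+02 -8.70000e-02  0.00000e+00
  0.00000e+00] [[-0.8, 0.7], [0.8, 0.7], [0.2, -0.7], [-0.2, -0.8]]
origin rel TCP (tool x fwd, left) 9.95488873039083 0.9839106947405915
box px [[305.0, 287.0], [309.0, 316.0], [256.0, 287.0], [252.0, 316.0], [306.0, 231.0], [310.0, 252.0], [255.0, 231.0], [251.0, 252.0]]
```

>>> arm_command([
  {"linear": [0.0007, 0, 0.01], "turn": 0},
  {"linear": [0, 0, 0.012], "turn": 0},
  {"linear": [0, 0, 0.01], "turn": 0},
  {"linear": [0, 0, 0.003], "turn": 0},
  {"linear": [0, 0, 0.002], "turn": 0},
  {"linear": [0, 0, 0.002], "turn": 0},
  {"linear": [0, 0, 0.002], "turn": 0},
])

```text
t: 6.65
ee_pos: [550.8, 214.6, 108.3]
orientation: [-3.138, 0.138, -0.001]
ft_force: [-0.1, 1.1, -0.2]
width: 25.9
grasp_force: 30.0
```

>>> arm_command([
  {"linear": [0, 0, 0.002], "turn": 0},
  {"linear": [0, 0, 0.001], "turn": 0},
  {"linear": [0, 0, 0.001], "turn": 0},
  {"linear": [0, 0, 0.001], "turn": 0},
])

```text
t: 7.05
ee_pos: [550.0, 214.8, 103.8]
orientation: [-3.138, 0.138, 0.001]
ft_force: [-4.5, 0.1, 5.4]
width: 25.8
grasp_force: 30.0
```

>>> arm_command([
  {"linear": [0, 0, 0.001], "turn": 0},
  {"linear": [0, 0, 0.001], "turn": 0},
  {"linear": [0, 0, 0.001], "turn": 0},
])

```text
t: 7.35
ee_pos: [549.7, 214.8, 100.6]
orientation: [-3.139, 0.138, 0.002]
ft_force: [-6.2, 0.3, 6.0]
width: 25.7
grasp_force: 30.0
```

>>> arm_command([
  {"linear": [0, 0, 0.001], "turn": 0},
  {"linear": [0, 0, 0.001], "turn": 0},
  {"linear": [0, 0, 0.001], "turn": 0},
])

```text
t: 7.65
ee_pos: [549.6, 214.8, 97.6]
orientation: [3.139, -0.138, -0.002]
ft_force: [-6.1, 1.8, 5.6]
width: 25.8
grasp_force: 30.0
```

>>> arm_command([
  {"linear": [0, 0, 0.001], "turn": 0},
  {"linear": [0, 0, 0.001], "turn": 0},
  {"linear": [0, 0, 0], "turn": 0},
])

```text
t: 7.95
ee_pos: [549.5, 214.8, 95.5]
orientation: [3.139, -0.138, -0.003]
ft_force: [-6.0, 1.3, 4.4]
width: 25.8
grasp_force: 30.0
```

```bash
python3 - <<'E'
from workcell import ctrl
import cv2,pickle
from h import *
d={n:ctrl.get_image(n) for n in("scene","side")};pickle.dump(d,open("d3.pkl","wb"))
o=ctrl.get_obs();print(o["t"],o["ee_pos"],o["orientation"],o["ft_force"],o["moment"])
a=cv2.resize(d["scene"]["frame"][220:320,320:420],None,fx=4,fy=4,interpolation=cv2.INTER_CUBIC)
b=cv2.resize(d["side"]["frame"][255:355,190:290],None,fx=4,fy=4,interpolation=cv2.INTER_CUBIC)
cv2.imwrite("pics/h3.png",np.hstack([a,b]))
E
```

```text
8.05 [549.53093583 214.79189609  95.49743839] [ 3.13852022e+00 -1.38227585e-01 -2.62034402e-03] [-4.53325739  0.99889905  4.11189118] [0.14897105 0.67515702 0.02210361]
```

View pics/h3.png

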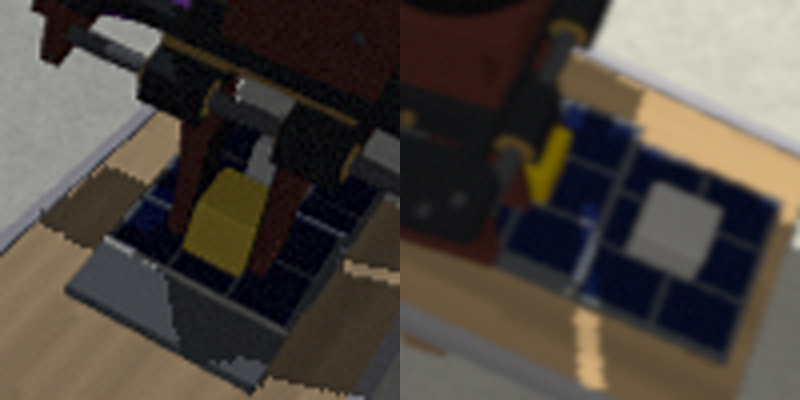

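Under load, yellow has pivoted to the slope. Its upper corners in the scene crop are at about (66,290) and (255,388), and its white line runs from (106,240) to (287,330). In the side crop its lower edge runs (637,140)–(577,296), close to the starter's line. I'll compare these numerically with the target.

```bash
python3 - <<'E'
import pickle
from h import *
d=pickle.load(open("d3.pkl","rb"));S,D=d["scene"],d["side"]
s=np.array([493.9,219.5,44.4,-.0885,.2443,0])
def up(p): return np.r_[pts(p,[75,0,5]),p[3:]]
y=up(s)
print("target",y.round(2))
print("scene pred corners/line (crop px)",((proj(S,pts(y,[[55,-40,5],[55,40,5],[20,-40,5],[20,40,5],[-55,-40,5],[-55,40,5]]))+.5-[320,220])*4-.5).round(0).tolist())
print("side pred",((proj(D,pts(y,[[20,40,5],[55,40,5],[-55,-40,5],[-55,40,5]]))+.5-[190,255])*4-.5+[400,0]).round(0).tolist())
print("mm per px x10 uphill",((proj(S,pts(y,[[65,-40,5]]))-proj(S,pts(y,[[55,-40,5]])))*4).round(1))
ob=[(S,[[55,-40,5],[55,40,5],[20,-40,5],[20,40,5]],(np.array([(66,290),(255,386),(106,240),(287,330)])+.5)/4-.5+[320,220]),
(D,[[-55,-40,5],[-55,40,5]],(np.array([(237,140),(177,296)])+.5)/4-.5+[190,255])]
p,r=fitpts(ob,y,[0,1,2,3]);print(p.round(3),r.round(1).tolist());R,t=T(s);print("in starter frame",R.inv().apply(p[:3]-t).round(1))
E
```

```text
target [ 5.6518e+02  2.1317e+02  6.7390e+01 -9.0000e-02  2.4000e-01  0.0000e+00]
scene pred corners/line (crop px) [[66.0, 291.0], [256.0, 394.0], [103.0, 249.0], [287.0, 346.0], [173.0, 170.0], [345.0, 254.0]]
side pred [[409.0, 221.0], [333.0, 189.0], [638.0, 130.0], [572.0, 289.0]]
mm per px x10 uphill [[-11.1  12.6]]
[ 5.61661e+02  2.13340e+02  6.70130e+01 -1.13000e-01  2.44000e-01
  0.00000e+00] [0.6, -1.8, -0.1, 0.5, 0.2, 0.6, 0.1, 2.7, 2.3, -1.1, -0.1, -0.6]
in starter frame [71.5 -0.1  5.5]
```

>>> arm_command([
  {"linear": [0.001, 0, 0.0005], "turn": 0},
  {"linear": [0.001, 0, 0.0005], "turn": 0},
  {"linear": [0, 0, 0.001], "turn": 0},
  {"linear": [0, 0, 0], "turn": 0},
])

```text
t: 8.45
ee_pos: [551.3, 214.5, 93.4]
orientation: [3.138, -0.138, -0.003]
ft_force: [-6.2, 0.9, 5.7]
width: 25.8
grasp_force: 30.0
```

>>> arm_command([
  {"linear": [0, 0, 0.001], "turn": 0},
  {"linear": [0, 0, 0], "turn": 0},
])

```text
t: 8.65
ee_pos: [551.4, 214.5, 92.4]
orientation: [3.138, -0.138, -0.003]
ft_force: [-5.9, 0.7, 4.2]
width: 25.5
grasp_force: 30.0
```

>>> arm_command([
  {"linear": [0, 0, 0.001], "turn": 0},
  {"linear": [0, 0, 0], "turn": 0},
])

```text
t: 8.85
ee_pos: [551.5, 214.5, 91.7]
orientation: [3.138, -0.138, -0.003]
ft_force: [-6.9, 0.9, 7.2]
width: 25.4
grasp_force: 30.0
```

>>> arm_command([
  {"linear": [0, 0, 0.001], "turn": 0},
  {"linear": [0, 0, 0], "turn": 0},
])

```text
t: 9.05
ee_pos: [551.5, 214.4, 91.7]
orientation: [3.138, -0.138, -0.003]
ft_force: [-9.8, -0.8, 16.0]
width: 25.6
grasp_force: 30.0
```

Force jumped to 16 N at z = 91.7, so both ends are down. Releasing and lifting.

>>> arm_command([
  {"linear": [0, 0, -0.001], "turn": 0},
  {"linear": [0, 0, 0], "turn": 0},
])

```text
t: 9.25
ee_pos: [552.2, 214.5, 91.8]
orientation: [-3.138, 0.138, 0.001]
ft_force: [-5.0, 0.0, 8.6]
width: 26.0
grasp_force: 30.0
```

>>> arm_command([
  {"linear": [0, 0, 0], "turn": 0},
  {"linear": [0, 0, 0], "turn": 0},
  {"linear": [0, 0, 0], "turn": 0},
  {"linear": [0, 0, -0.01], "turn": 0},
  {"linear": [0, 0, -0.02], "turn": 0},
  {"linear": [0, 0, -0.03], "turn": 0},
  {"linear": [0, 0.02, -0.03], "turn": 0},
  {"linear": [0, 0.03, -0.02], "turn": 0},
  {"linear": [-0.01, 0.035, 0], "turn": 0},
  {"linear": [-0.01, 0.035, 0], "turn": 0},
], jaw=0.2)

```text
t: 10.25
ee_pos: [522.4, 95.7, 202.8]
orientation: [-3.138, 0.137, -0.005]
ft_force: [-0.1, -0.3, 0.2]
width: 52.4
grasp_force: 0.0
```

>>> arm_command([
  {"linear": [-0.01, 0.035, 0], "turn": 0},
  {"linear": [-0.01, 0.035, 0], "turn": 0},
  {"linear": [-0.01, 0.035, 0], "turn": 0},
  {"linear": [-0.01, 0.035, 0], "turn": 0},
  {"linear": [-0.005, 0.035, 0], "turn": 0},
  {"linear": [0, 0.035, 0], "turn": 0.065},
  {"linear": [0, 0.035, 0], "turn": 0.065},
  {"linear": [0, 0.035, 0], "turn": 0},
  {"linear": [0, 0.03, 0], "turn": 0},
  {"linear": [0, 0, 0], "turn": 0},
])

```text
t: 11.25
ee_pos: [439.1, -209.5, 201.9]
orientation: [3.121, -0.347, 0.002]
ft_force: [-0.2, -0.0, 0.5]
width: 52.7
grasp_force: 0.0
```

```bash
python3 - <<'E'
from workcell import ctrl
import cv2,pickle
from h import *
d={n:ctrl.get_image(n) for n in("scene","side","wrist")};pickle.dump(d,open("d4.pkl","wb"))
o=ctrl.get_obs();print(o["t"],o["ee_pos"],o["orientation"],o["ft_force"])
C=cv2.INTER_CUBIC
a=cv2.resize(d["scene"]["frame"][235:325,325:425],None,fx=4,fy=4,interpolation=C)
b=cv2.resize(d["side"]["frame"][255:345,180:280],None,fx=4,fy=4,interpolation=C)
w=cv2.resize(d["wrist"]["frame"],(308,231),interpolation=cv2.INTER_AREA); w=np.hstack([w,np.zeros((231,492,3),np.uint8)])
cv2.imwrite("pics/h4.png",np.vstack([np.hstack([a,b]),w]))
E
```

```text
11.4 [ 439.35828101 -206.36125896  201.47638596] [-3.12267214e+00  3.42829051e-01 -3.91979113e-04] [-0.35328771  0.34882497  0.46324483]
```

View pics/h4.png

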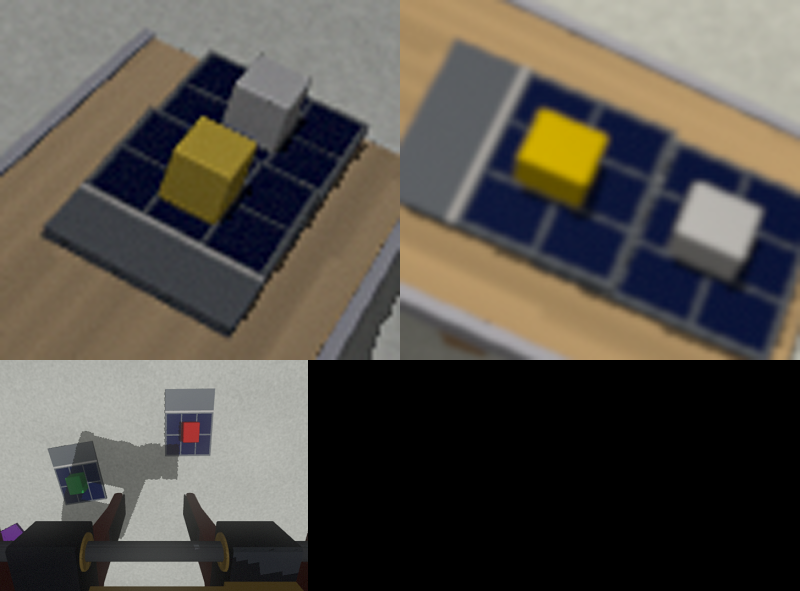

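Yellow lies flat in column with the starter. Scene crop: upper corners (45,230) and (230,322), white line (83,186)–(265,276). Side crop: lower edge (675,132)–(612,283). Red is visible in the wrist view. Computing yellow's offset and red's pose.

```bash
python3 - <<'E'
import pickle
from h import *
d=pickle.load(open("d4.pkl","rb"));S,D,W=d["scene"],d["side"],d["wrist"]
u=lambda a,x,y,k:(np.array(a,float)+.5)/k-.5+[x,y]
c=lambda *a:[[x,y,5] for x,y in a]
LS=c((55,-40),(55,40),(20,-40),(20,40));LD=c((55,-40),(20,-40),(20,40))
st=[(S,LS,u([(47,190),(267,297),(92,147),(297,247)],345,235,5)),(D,LD,u([(108,37),(192,72),(113,266)],210,275,5))]
ye=[(S,LS,u([(45,230),(230,322),(83,186),(265,276)],325,235,4)),(D,LD,u([(57,40),(125,70),(53,218)],180,255,4))]
s,r1=fitpts(st,[494,219.5,44.4,-.088,.2443,0],[0,1,2,3]);y,r2=fitpts(ye,[565,213,67,-.088,.2443,0],[0,1,2,3])
R,t=T(s);print(s.round(3),y.round(3),"yellow in starter:",R.inv().apply(y[:3]-t).round(1),np.degrees(y[3]-s[3]).round(2),r1.std(),r2.std())
hsv=cv2.cvtColor(W["frame"],cv2.COLOR_BGR2HSV);f=W["frame"].astype(int)
print("red in wrist: bench",W["frame"][30,30],"plate",W["frame"][80,345])
# red pose: wrist corners
k=560/308
ob=[(W,c((55,40),(55,-40),(-55,40),(-55,-40),(20,40),(20,-40)),u([(165,389),(215,389),(166,455),(211,456),(165,412),(213,412)],0,-360*k,1/k) if 0 else (np.array([(165,29),(215,29),(166,95),(211,96),(165,52),(213,52)],float)+.5)*k-.5)]
p,r=fitpts(ob,[486,-279,0,-.217,0,0],[0,1,3]);print("red",p.round(3),r.round(1).tolist())
for thr in(95,105,115):
    import h
    m=(S["frame"].max(2)<thr)
    n,l=cv2.connectedComponents(m.astype(np.uint8));print(thr,(l==l[198,165]).sum())
E
```

```text
[ 4.93286e+02  2.19219e+02  4.50710e+01 -8.70000e-02  2.44000e-01
  0.00000e+00] [ 5.63686e+02  2.11583e+02  6.79400e+01 -7.00000e-02  2.44000e-01
  0.00000e+00] yellow in starter: [74.2 -1.5  5.1] 0.97 0.713035624211616 0.8505214462749839
red in wrist: bench [171 176 174] plate [119 113 110]
red [ 4.86341e+02 -2.77248e+02  0.00000e+00 -2.07000e-01  0.00000e+00
  0.00000e+00] [0.6, 0.7, 0.0, -0.6, -1.6, 2.5, -1.2, -0.4, 0.4, 0.2, 0.8, -1.0]
95 66570
105 66964
115 67130
```

>>> arm_command([
  {"linear": [0.025, 0.0295, 0], "turn": 0},
  {"linear": [0.025, 0.0295, 0], "turn": 0},
  {"linear": [0, 0, 0.03], "turn": 0},
  {"linear": [0, 0, 0.035], "turn": 0},
  {"linear": [0, 0, 0.035], "turn": 0},
  {"linear": [0, 0, 0.035], "turn": 0},
  {"linear": [0, 0, 0.025], "turn": 0},
  {"linear": [0, 0, 0.012], "turn": 0},
  {"linear": [0, 0, 0], "turn": 0},
  {"linear": [0, 0, 0], "turn": 0},
])

```text
t: 12.4
ee_pos: [476.2, -274.9, 30.0]
orientation: [3.123, -0.341, 0.001]
ft_force: [-1.1, -0.1, 0.2]
width: 52.6
grasp_force: 0.0
```

>>> arm_command([
  {"linear": [0, 0, 0], "turn": 0},
  {"linear": [0, 0, 0], "turn": 0},
  {"linear": [0, 0, 0], "turn": 0},
  {"linear": [0, 0, 0], "turn": 0},
  {"linear": [0, 0, 0], "turn": 0},
  {"linear": [0, 0, 0], "turn": 0},
], jaw=-1)

```text
t: 13.0
ee_pos: [475.7, -275.4, 29.9]
orientation: [3.123, -0.342, 0.001]
ft_force: [-1.0, 1.1, 6.2]
width: 25.9
grasp_force: 30.0
```

>>> arm_command([
  {"linear": [0, 0, -0.01], "turn": 0},
  {"linear": [0, 0, -0.03], "turn": 0},
  {"linear": [0, 0, -0.035], "turn": 0},
  {"linear": [0, 0, -0.035], "turn": 0},
  {"linear": [0, 0, -0.03], "turn": -0.07},
  {"linear": [0, 0, -0.01], "turn": -0.069},
  {"linear": [0.003, -0.0137, 0], "turn": 0},
  {"linear": [0.006, -0.0275, 0], "turn": 0},
  {"linear": [0.006, -0.0275, 0], "turn": 0},
  {"linear": [0.006, -0.0275, 0], "turn": 0},
])

```text
t: 14.0
ee_pos: [503.3, -178.9, 178.2]
orientation: [-3.138, 0.129, 0.003]
ft_force: [-0.4, 0.8, -0.6]
width: 25.7
grasp_force: 30.0
```

>>> arm_command([
  {"linear": [0.006, -0.0275, 0], "turn": 0},
  {"linear": [0.006, -0.0275, 0], "turn": 0},
  {"linear": [0.006, -0.0275, 0], "turn": 0},
  {"linear": [0.006, -0.0275, 0], "turn": 0},
  {"linear": [0.006, -0.0275, 0], "turn": 0},
  {"linear": [0.006, -0.0275, 0], "turn": 0},
  {"linear": [0.006, -0.0275, 0], "turn": 0},
  {"linear": [0.006, -0.0275, 0], "turn": 0},
  {"linear": [0.006, -0.0275, 0], "turn": 0},
  {"linear": [0.006, -0.0275, 0], "turn": 0},
])

```text
t: 15.0
ee_pos: [584.4, 90.5, 177.9]
orientation: [3.139, -0.127, -0.004]
ft_force: [-0.2, 0.4, -0.4]
width: 25.6
grasp_force: 30.0
```

>>> arm_command([
  {"linear": [0.006, -0.0275, 0], "turn": 0},
  {"linear": [0.006, -0.0275, 0], "turn": 0},
  {"linear": [0.006, -0.0275, 0], "turn": 0},
  {"linear": [0.006, -0.0275, 0], "turn": 0},
  {"linear": [0.0025, -0.0134, 0], "turn": 0},
  {"linear": [0, 0, 0], "turn": 0},
  {"linear": [0, 0, 0], "turn": 0},
])

```text
t: 15.7
ee_pos: [620.7, 209.0, 178.4]
orientation: [3.138, -0.125, -0.003]
ft_force: [-0.2, -0.4, -1.3]
width: 25.7
grasp_force: 30.0
```

```bash
python3 - <<'E'
from workcell import ctrl
import cv2,pickle
from h import *
d={n:ctrl.get_image(n) for n in("wrist",)};pickle.dump(d,open("d5.pkl","wb"))
o=ctrl.get_obs();print(o["t"],o["ee_pos"],o["orientation"],o["ft_force"])
cv2.imwrite("pics/w5.png",d["wrist"]["frame"])
E
```

```text
15.75 [620.84216744 208.5127394  178.60548414] [ 3.13829356e+00 -1.25600569e-01 -2.24728862e-03] [-0.10322279 -0.19908178 -1.07462079]
```

View pics/w5.png

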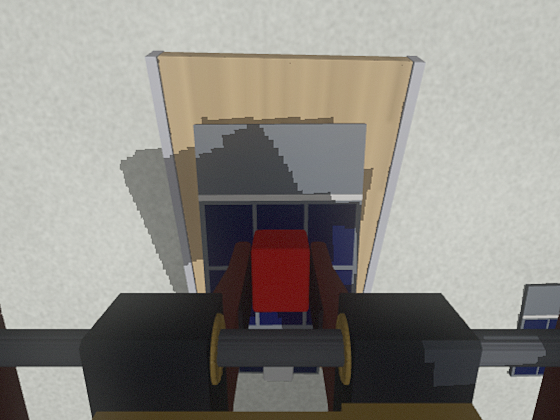

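Red is held at (195,124)–(365,124) with its line at row 198, about 1.4 mm further forward than yellow was. The roof's upper edge runs (150,55)–(420,62), so the tool may be about 1.5° off in yaw. I'll get the roof direction from the rails.

```bash
python3 - <<'E'
import pickle
from h import *
for fn,r0,r1 in(("d2.pkl",5,110),("d5.pkl",70,115)):
    w=pickle.load(open(fn,"rb"))["wrist"];f=w["frame"].astype(int);R=cv2.Rodrigues(np.array(w["rvec"],float))[0]
    wood=(f[...,2]-f[...,0]>30);L=[];Rr=[];rows=[]
    for v in range(r0,r1):
        k=np.where(wood[v,100:460])[0]+100
        if len(k)>50: L.append(k.min());Rr.append(k.max()+1);rows.append(v+.5)
    N=[];mid=[]
    for E in(L,Rr):
        a,b=np.polyfit(rows,E,1);g=lambda v:np.array([(a*v+b-w["cx"])/w["fx"],(v-w["cy"])/w["fy"],1]);N.append(np.cross(g(r0),g(r1)));print(round(a*r0+b,1),round(a*r1+b,1),end=" ")
    dd=R.T@np.cross(*N);dd*=np.sign(dd[0]);dd/=np.linalg.norm(dd);print("yaw",np.arctan2(dd[1],dd[0]).round(4),"pitch",np.degrees(np.arcsin(dd[2])).round(1))
    # roof centre line point at z~roof height near the tile
    v=(r0+r1)/2
    m=[];
    for E in(L,Rr):
        a,b=np.polyfit(rows,E,1);m.append(ray(w,(a*v+b,v),{"d2.pkl":125,"d5.pkl":120}[fn]))
    print(np.array(m).round(1).tolist())
w=pickle.load(open("d5.pkl","rb"))["wrist"]
ob=[(w,[[55,40,5],[55,-40,5],[20,40,5],[20,-40,5]],np.array([(195,124),(365,124),(199,198),(362,198)],float))]
p,r=fitpts(ob,[630,208,149,-.088,0,0],[0,1,3]);psi=-.08;e=p[:2]-[620.84,208.51];c,s=np.cos(psi),np.sin(psi);print(p.round(3),"rel TCP",e@[c,s],e@[-s,c])
E
```

```text
139.3 159.0 423.5 401.7 yaw -0.0968 pitch 17.8
[[649.7, 263.9, 125.0], [639.6, 148.8, 125.0]]
159.8 167.4 411.4 400.8 yaw -0.1074 pitch 19.4
[[706.6, 266.3, 120.0], [696.2, 135.3, 120.0]]
[ 6.32289e+02  2.08804e+02  1.49000e+02 -7.90000e-02  0.00000e+00
  0.00000e+00] rel TCP 11.38915805461569 1.2080624803122995
```

>>> arm_command([
  {"linear": [0.0015, 0, 0.01], "turn": 0.018},
  {"linear": [0, 0, 0.014], "turn": 0},
  {"linear": [0, 0, 0.012], "turn": 0},
  {"linear": [0, 0, 0.005], "turn": 0},
  {"linear": [0, 0, 0.002], "turn": 0},
  {"linear": [0, 0, 0.002], "turn": 0},
  {"linear": [0, 0, 0.002], "turn": 0},
])

```text
t: 16.45
ee_pos: [623.5, 209.4, 132.4]
orientation: [-3.138, 0.153, -0.001]
ft_force: [-1.8, 0.2, 1.6]
width: 26.0
grasp_force: 30.0
```

>>> arm_command([
  {"linear": [0, 0, 0.002], "turn": 0},
  {"linear": [0, 0, 0.001], "turn": 0},
  {"linear": [0, 0, 0.001], "turn": 0},
  {"linear": [0, 0, 0.001], "turn": 0},
  {"linear": [0, 0, 0.001], "turn": 0},
])

```text
t: 16.95
ee_pos: [622.7, 209.7, 127.1]
orientation: [-3.138, 0.152, 0.001]
ft_force: [-5.3, 0.2, 4.7]
width: 25.7
grasp_force: 30.0
```

>>> arm_command([
  {"linear": [0, 0, 0.001], "turn": 0},
  {"linear": [0.0005, 0, 0.001], "turn": 0},
  {"linear": [0.0005, 0, 0.001], "turn": 0},
  {"linear": [0, 0, 0.001], "turn": 0},
])

```text
t: 17.35
ee_pos: [622.9, 209.6, 122.7]
orientation: [-3.138, 0.152, 0.004]
ft_force: [-7.0, 1.0, 4.6]
width: 25.4
grasp_force: 30.0
```

>>> arm_command([
  {"linear": [0, 0.0006, 0.001], "turn": 0},
  {"linear": [0, 0.0006, 0.001], "turn": 0},
  {"linear": [0, 0, 0.001], "turn": 0},
  {"linear": [0, 0, 0.001], "turn": 0},
  {"linear": [0, 0, 0.001], "turn": 0},
])

```text
t: 17.85
ee_pos: [623.4, 208.8, 118.0]
orientation: [-3.137, 0.152, 0.001]
ft_force: [-5.9, 2.2, 4.4]
width: 25.8
grasp_force: 30.0
```

>>> arm_command([
  {"linear": [0, 0, 0.001], "turn": 0},
  {"linear": [0, 0, 0.001], "turn": 0},
  {"linear": [0, 0, 0], "turn": 0},
])

```text
t: 18.15
ee_pos: [623.4, 208.8, 115.9]
orientation: [-3.137, 0.152, 0.001]
ft_force: [-3.9, 2.2, 4.6]
width: 25.8
grasp_force: 30.0
```

>>> arm_command([
  {"linear": [0, 0, 0.001], "turn": 0},
  {"linear": [0, 0, 0], "turn": 0},
])

```text
t: 18.35
ee_pos: [623.5, 208.8, 115.4]
orientation: [-3.137, 0.152, 0.001]
ft_force: [-6.2, 2.5, 7.5]
width: 25.7
grasp_force: 30.0
```

>>> arm_command([
  {"linear": [-0.001, 0, 0], "turn": 0},
  {"linear": [0, 0, 0.001], "turn": 0},
  {"linear": [0, 0, 0], "turn": 0},
])

```text
t: 18.65
ee_pos: [623.5, 208.8, 115.3]
orientation: [-3.137, 0.152, -0.002]
ft_force: [-5.7, 2.3, 13.8]
width: 25.7
grasp_force: 30.0
```

>>> arm_command([
  {"linear": [0, 0, -0.001], "turn": 0},
  {"linear": [0, 0, 0], "turn": 0},
])

```text
t: 18.85
ee_pos: [623.5, 208.7, 115.4]
orientation: [-3.137, 0.152, -0.002]
ft_force: [-3.4, 2.2, 7.5]
width: 25.7
grasp_force: 30.0
```

>>> arm_command([
  {"linear": [0, 0, 0], "turn": 0},
  {"linear": [0, 0, 0], "turn": 0},
  {"linear": [0, 0, 0], "turn": 0},
  {"linear": [0, 0, -0.01], "turn": 0},
  {"linear": [0, 0, -0.02], "turn": 0},
  {"linear": [0, 0, -0.03], "turn": 0},
  {"linear": [0, 0.02, -0.03], "turn": 0},
  {"linear": [0, 0.03, -0.02], "turn": 0},
  {"linear": [-0.01, 0.035, 0], "turn": 0},
  {"linear": [-0.01, 0.035, 0], "turn": 0},
], jaw=0.2)

```text
t: 19.85
ee_pos: [591.8, 89.7, 225.8]
orientation: [-3.138, 0.152, -0.004]
ft_force: [0.1, -0.1, -0.2]
width: 52.6
grasp_force: 0.0
```

>>> arm_command([
  {"linear": [-0.01, 0.035, 0], "turn": 0},
  {"linear": [-0.01, 0.035, 0], "turn": 0},
  {"linear": [-0.01, 0.035, 0], "turn": 0},
  {"linear": [-0.01, 0.035, 0], "turn": 0},
  {"linear": [-0.005, 0.035, 0], "turn": 0},
  {"linear": [0, 0.035, 0], "turn": 0},
  {"linear": [0, 0.035, 0], "turn": 0},
  {"linear": [0, 0.03, 0], "turn": 0},
  {"linear": [0, 0, 0], "turn": 0},
])

```text
t: 20.75
ee_pos: [519.9, -181.8, 224.9]
orientation: [3.137, -0.158, 0.002]
ft_force: [0.1, -0.6, 0.1]
width: 52.8
grasp_force: 0.0
```

```bash
python3 - <<'E'
from workcell import ctrl
import cv2,pickle
from h import *
d={n:ctrl.get_image(n) for n in("scene","side")};pickle.dump(d,open("d6.pkl","wb"))
o=ctrl.get_obs();print(o["t"],o["ee_pos"],o["ft_force"])
C=cv2.INTER_CUBIC
a=cv2.resize(d["scene"]["frame"][235:360,300:425],None,fx=4*.8,fy=4*.8,interpolation=C)
b=cv2.resize(d["side"]["frame"][225:350,150:275],None,fx=3.2,fy=3.2,interpolation=C)
cv2.imwrite("pics/h6.png",np.hstack([a,b]))
E
```

```text
20.85 [ 519.90827989 -179.07063895  224.53842904] [-0.83429101  0.36045934  0.61464345]
```

View pics/h6.png

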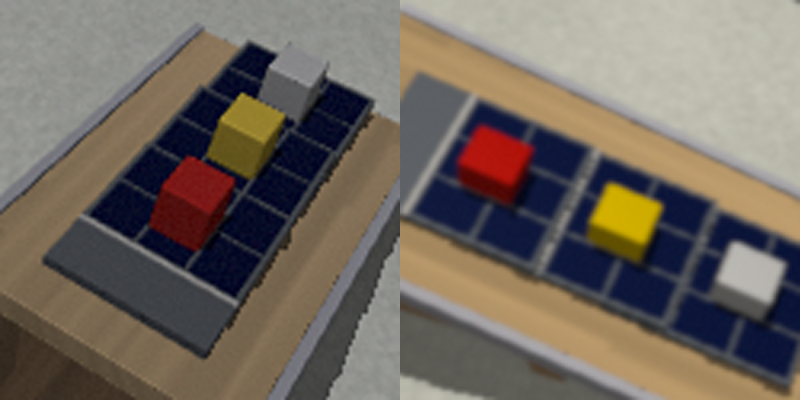

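Red lies in line above yellow. Scene crop: upper corners (45,257) and (207,343), white line (83,217)–(238,302). In the side crop a sliver of yellow's white line is visible at (595,150)–(540,270). Numerical check next.

```bash
python3 - <<'E'
import pickle
from h import *
d=pickle.load(open("d6.pkl","rb"));S,D=d["scene"],d["side"]
u=lambda a,x,y,k:(np.array(a,float)+.5)/k-.5+[x,y]
c=lambda *a:[[x,y,5] for x,y in a]
LS=c((55,-40),(55,40),(20,-40),(20,40));LD=c((55,-40),(20,-40),(20,40))
re=[(S,LS,u([(45,257),(207,342),(83,217),(238,302)],300,235,3.2)),(D,LD,u([(20,74),(73,97),(7,212)],150,225,3.2))]
y=np.array([563.7,211.6,67.9,-.087,.2443,0]);s=np.array([493.3,219.2,45.1,-.09,.2443,0])
p,r=fitpts(re,[635,205,90,-.088,.2443,0],[0,1,2,3]);print(p.round(3),r.std())
for q in(y,s):
    R,t=T(q);print(R.inv().apply(p[:3]-t).round(1))
# white-box style check: colour box centroids vs model for both cameras, shared bias removed
for n,cam in(("scene",S),("side",D)):
    h=cv2.cvtColor(cam["frame"],cv2.COLOR_BGR2HSV)
    for nm,m,q,seed in(("red",((h[...,0]<6)|(h[...,0]>174))&(h[...,1]>150)&(h[...,2]>60),p,None),("yel",(h[...,0]>20)&(h[...,0]<33)&(h[...,1]>150)&(h[...,2]>60),y,None)):
        g=proj(cam,pts(q,[[-12,0,18]]))[0]
        k,l,st,ce=cv2.connectedComponentsWithStats(m.astype(np.uint8));i=min(range(1,k),key=lambda i:np.hypot(*(ce[i]-g))+(99 if st[i,4]<40 else 0))
        mm=np.zeros((1680,2240),np.uint8);cv2.fillConvexPoly(mm,cv2.convexHull(((proj(cam,pts(q,BX))+.5)*4).round().astype(np.int32)),1);M=cv2.moments(mm,True)
        e=ce[i]-[M["m10"]/M["m00"]/4-.5,M["m01"]/M["m00"]/4-.5]
        J=np.array([proj(cam,pts(q,[v]))[0]-proj(cam,pts(q,[[-12,0,18]]))[0] for v in([-2,0,18],[-12,10,18])]).T/10
        print(n,nm,st[i,4],"area model",M["m00"]/16,"err px",e.round(2),"mm uphill,left",np.linalg.solve(J,e).round(1))
E
```

```text
[ 6.35308e+02  2.05497e+02  9.06210e+01 -7.90000e-02  2.44000e-01
  0.00000e+00] 1.0381850980862535
[75.2  0.1  4.7]
[149.4  -0.9   9.7]
scene red 450 area model 545.6875 err px [-0.53 -0.47] mm uphill,left [-0.4 -1. ]
scene yel 396 area model 446.25 err px [-0.17 -0.1 ] mm uphill,left [-0.  -0.3]
side red 366 area model 423.125 err px [-1.57  0.73] mm uphill,left [1.8 2.3]
side yel 378 area model 396.625 err px [-0.86  0.84] mm uphill,left [0.7 2. ]
```

Red sits at (75.2, 0.1, 4.7) mm in yellow's frame, and the box centroids agree to about 1 mm. Yellow measured (74.2, -1.5, 5.1) in the starter's frame. The robot is clear of everything, so I'm handing in.

```bash
python3 -c "
from workcell import ctrl
print(ctrl.close_job())"
```

```text
the job is handed in; nothing more can be done
None
```

The job is handed in at about 21 s of the 64 s: yellow lies on the starter and red on yellow, each lower edge within about 1 mm of its white line by camera measurement, all in one column to within about 2 mm; the green spare and the purple look-alike were not touched.

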